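# Shut the bead case and open the glue bottle

### The job

Get the craft table ready for gluing: first press the clear lid of the bead case fully shut so no glue gets on the beads, then push down the white safety cap of the glue bottle in the wooden stand, twist it anticlockwise while pressed until it is free, and lift it off. Finish holding the cap upright in the gripper, about 5 cm clear above the bottle's mouth, without letting go; the bottle stays in its stand and the other things on the table stay where they are.

Things in the scene. Friction and masses are not known exactly. Their poses are not given: they have to be found in the camera images.
- case: Bead case, fixed to the table: open black box, 150 (its x) x 200 (its y) x 45 high with beads in compartments. Origin: centre of its underside; z up. The hinge of its lid runs along its y axis at its far rim (+75 in its x).
- case_lid (a joint): Lid of the bead case: clear panel with blue rim, 150 x 200 x 6, hinged on the case's far (+x) rim. Value: opening angle, 0 = fully shut, grows as the front edge rises; starts half open (0.45 to 0.9). Its stiff hinge keeps it where it is left; 1 to 4 N downward on its top face, 65 or more from the hinge, shuts it. Shut, its top face is 51 above the table.
- lid_hinge (a point): on the lid's top face, at the middle of the hinge edge
- lid_middle (a point): centre of the lid's top (outer) face, 75 from the hinge edge
- lid_front (a point): middle of the lid's free front edge, on the top face, 150 from the hinge edge
- stand: Wooden bottle stand, fixed: square socket 80 x 80 outside, 45 high, on a dark 130 x 130 x 6 base. Origin: centre of the underside. It keeps the bottle from turning (about 3 degrees of play) but not from being lifted out.
- bottle: Square yellow glue bottle with white and green label, 64 x 64 body 88 high, shoulder up to 98, then a grey neck 29 dia; loose, 0.4 kg, stands in the socket with its underside 6 above the table. Origin: centre of its underside; z up its axis. Its mouth is 131.5 above its underside. A sprung white plug in the mouth pushes the cap up.
- mouth (a point): centre of the bottle's mouth (top of the neck), 131.5 above the bottle's underside
- cap: White round push-and-turn safety cap, 35 g, 52 dia x 36 high, grey top disc with red mark. Origin: centre of its underside; z up its axis. Seated, its underside is 112 above the bottle's underside (14 above the shoulder). Pressed down 4.5 to 6.5 (spring 6 N at first, 12 N at the hard stop at 6.5) it can turn. x axis parallel to the bottle's at the start. Grip its sides firmly (40 N or more).
- cap_top (a point): Centre of the cap's top face, 36 above its underside. Unpressed, the cap neither turns nor comes off. Held pressed and turned anticlockwise seen from above, it is free to lift straight off between 60 and 120 degrees of turn (end stop at about 125); best 75 to 80.
- red_spool: Bystander: thread spool with red thread, 30 dia x 35 high (origin under its centre)
- black_spool: Bystander: thread spool with black thread, 30 dia x 35 high (origin under its centre)
- tape: Bystander: yellow ring of tape, 64 dia x 20 high (origin under its centre)
- pliers: Bystander: green-handled pliers lying flat, 130 long, 12 high; origin at the pivot
- bead_jar: Bystander: clear round jar with blue lid, 60 dia x 80 high (origin under its centre)
- varnish: Bystander: round clear bottle with black cap and red label, 44 dia x 100 high (origin under its centre)
- tin: Bystander: round needle tin with blue lid, 54 dia x 26 high (origin under its centre)

How it is judged:
By the outcome, as a careful person would: the job done as asked, in the order asked, and still so for the second after the job is handed in, while the arm keeps its last pose, push and grip.
It also fails if it takes over 54 s, if anything falls off the work surface, if the arm or the gripper's body presses on something with over 40 N, if the wrist force passes 120 N, or if a joint passes its speed limit or range.

### The arm

A 6-joint arm with a two-finger parallel gripper is mounted at the origin on the work surface. World frame = base frame: x ahead of the robot, y to its left, z up, the work surface at z = 0. Lengths are in m, angles in rad, forces in N, time in s.
With the tool pointing down it reaches from about 0.35 to 0.875 m from the base axis. Payload 15.5 kg.
Tool frame: the origin (TCP) lies on the centre line of the jaws, within the pads' length; the fingertips stand 14 mm ahead of it and the grasp point (between the pads) lies 5 mm behind it; z points along the fingers, y is the line along which they close (so a half turn about z gives the same grasp; the last joint's range is limited). The gripper opens to 85 mm and grips with 20 to 120 N. Pads are 22 mm wide; open, the fingers measure 114 mm over their backs; the gripper's body (76 mm by 85 mm) begins 54 mm behind the grasp point. The pads swing forward as they close: fully open they stand 13 mm farther back than shut.
Start: joints at [-1.327, 0.494, 1.345, -0, 1.302, -0.096], TCP at [0.208, -0.589, 0.245] pointing down, gripper open.
Joint ranges: [-2.91, 2.91], [-0.82, 2.16], [0.22, 2.67], [-1.22, 4.37], [0.12, 2.79], [-3.08, 3.08]. Speed limits (rad/s): [1.89, 1.89, 2.57, 3.01, 3.01, 3.01].

### API

Orientations are given as a unit quaternion [w, x, y, z].
In Python, from rig import bot gives the robot as it stands.
- The arm moves only by the tool step_arm, never from a script. Its arguments are lists of equal length, an entry for each row: "slide": the shift along the tool's x, y, z in m, a list of three; "dr": the turn, a rotation vector about the tool's x, y, z in degrees, a list of three. In form: {"slide": [[tx, ty, tz], ...], "dr": [[rx, ry, rz], ...]}. A call has exactly 8 rows; each row shifts and turns the commanded pose from where the row before left it, along the tool's axes as they then stand; what a row does not reach is not made up. A row lasts 1/10 s, in which the tool goes at most 50 mm and 8.59 degrees, less where a joint would pass 70% of its speed; a pose out of reach is approached as far as the arm can. A call is refused whole if a number of a shift passes 0.05 or a number of a turn 8.59, either way. A call with a gripper value outside its range is refused whole. "grip" is the finger opening in m, from 0 to 0.0854, set as the call begins (left out, the last holds). The fingers move at their own pace and stop on an object; "grip_force" is the grip in N (left out, the last holds). Time passes only in rows, so rows that do not move let the fingers close, or fill a call up. It gives the time, the measured TCP pose, the force, the opening and the grip force at its end, in the units of the state.
- bot.get_obs(): the state, without advancing time (a new reading comes with each control period).
- bot.capture(name): name is "scene" or "top"; returns (picture, depth): 384x512x3 uint8, red, green, blue; 384x512 float32, m along the optical axis (not along the pixel's ray), 0 where there is no reading.
- bot.get_calibration(name): a dict with "fx", "fy", "cx", "cy" (pixels), "k1" (the pictures are not rectified: a ray, as slopes to the right and down, at radius r is drawn at 1 + k1 r^2 times it, then the intrinsics apply), "extrinsics" (4x4, takes a point from camera to world coordinates). Camera axes: x right, y up, looking along -z (the intrinsics and any distortion apply to the point x, -y, -z); pixel columns grow to the right and rows downward; lengths in m; the calibration is good to about 2 mm. A picture is of the moment at which its call begins. get_calibration takes no time and is no camera call.
- bot.sign_off(): hands the job in; it is judged then, once.
Trained networks look in the newest picture that a camera, given by its name, has taken for a name from the list of things; names that differ only in an ending like _2 or _b are one class to them, and where a whole thing is asked for, a point or a joint stands for the part that bears it (a point fixed in the world has none). Each returns a list of dicts, best first, with "p" (0 to 1); they miss things now and then, are a little off and sometimes report something else, mostly with a low value. They report only what shows in the picture. A call takes as long as a camera call.
- bot.look_for(target, camera): "position" ([x, y, z] in m, in the coordinates of the camera as it stood for that picture, good to about 4 mm: the middle of the surface that is visible of it).
- bot.landmark_of(target, camera): "position" ([x, y, z] in m, in the coordinates of the camera as it stood for that picture, good to about 4 mm: a listed point, or the origin of a listed thing).
The state is a dict: "clock": time; "joint_positions": joint angles; "dq": joint speeds; "joint_efforts": joint torques, N m; "tcp_pos": TCP position; "tool_rot": TCP orientation; "contact_force": force on the tool from outside, world axes, zero at the start; "torque": the same for the moment, N m; "finger_gap": finger opening in m; "grasp_force": force on a finger pad.
Only numpy, scipy, OpenCV 4.12 (cv2) and the standard library are available. Lean on these libraries where they do the work, as an engineer would, in place of code of your own. Each camera call takes 0.05 s, during which the arm holds its last target. There are 200 camera calls.

## Working session

There is one attempt and no reset: what is moved stays moved. The work goes in short steps, Python scripts to look and compute and a tool call to move; the robot and the scene stay as the last step left them, time stands still between calls to the robot, and variables do not carry over. Pictures are saved under pics/ and viewed, at most 10 in all, crops included, and the job is handed in when it is done.

Besides the shell and the picture viewer there is one more tool, called after "Call:" in YAML: its name, and indented under it one key for each argument. step_arm: Moves the arm, as the interface text tells. Its arguments: {"type":"object","properties":{"slide":{"type":"array","items":{"type":"array","items":{"type":"number"}}},"dr":{"type":"array","items":{"type":"array","items":{"type":"number"}}},"grip":{"type":"number"},"grip_force":{"type":"number"}},"required":["slide","dr"]}

```bash
mkdir -p pics
cat > h.py <<'E'
import numpy as np, cv2
from rig import bot
from scipy.spatial.transform import Rotation as R
def w(cam,p):
    T=np.array(bot.get_calibration(cam)["extrinsics"]); return T[:3,:3]@np.array(p)+T[:3,3]
def cloud(cam,d):
    c=bot.get_calibration(cam); v,u=np.mgrid[:d.shape[0],:d.shape[1]]
    K=np.array([[c["fx"],0,c["cx"]],[0,c["fy"],c["cy"]],[0,0,1]])
    n=cv2.undistortPoints(np.stack([u,v],-1).reshape(-1,1,2).astype(float),K,np.array([c["k1"],0,0,0.])).reshape(*d.shape,2)
    P=np.stack([n[...,0]*d,-n[...,1]*d,-d],-1); T=np.array(c["extrinsics"])
    return P@T[:3,:3].T+T[:3,3]
E
python3 - <<'E'
from h import *
for c in("scene","top"):
    im,d=bot.capture(c); cv2.imwrite(f"pics/{c}0.png",im[...,::-1]); np.save(f"{c}0.npy",d)
    for t in("case","lid_hinge","lid_middle","lid_front","stand","bottle","mouth","cap","cap_top","varnish","bead_jar","tin","tape","pliers","red_spool","black_spool"):
        print(c,t,[(w(c,r["position"]).round(3).tolist(),round(r["p"],2)) for r in bot.landmark_of(t,c)[:2]])
o=bot.get_obs(); print(o)
E
```

```text
scene case [([0.538, 0.21, -0.0], 0.64)]
scene lid_hinge [([0.621, 0.234, 0.054], 0.82)]
scene lid_middle [([0.748, 0.215, 0.004], 0.7), ([0.564, 0.22, 0.104], 0.55)]
scene lid_front [([0.515, 0.204, 0.156], 0.73)]
scene stand [([0.5, -0.22, 0.003], 0.98), ([0.5, -0.221, 0.154], 0.63)]
scene bottle [([0.498, -0.216, 0.009], 0.76), ([0.515, 0.207, 0.157], 0.75)]
scene mouth [([0.695, 0.01, -0.001], 0.71), ([0.764, 0.071, 0.006], 0.27)]
scene cap [([0.498, -0.221, 0.122], 0.96), ([0.639, 0.019, -0.003], 0.41)]
scene cap_top [([0.5, -0.218, 0.153], 0.84), ([0.698, 0.012, 0.001], 0.64)]
scene varnish [([0.764, 0.073, 0.004], 0.6)]
scene bead_jar [([0.762, -0.149, 0.001], 0.63)]
scene tin [([0.749, 0.215, 0.005], 0.91), ([0.495, -0.221, 0.119], 0.48)]
scene tape [([0.501, -0.219, 0.156], 0.72), ([0.749, 0.216, 0.005], 0.28)]
scene pliers [([0.46, -0.003, -0.005], 0.56)]
scene red_spool [([0.563, -0.008, -0.0], 0.65)]
scene black_spool [([0.638, 0.018, -0.0], 0.85)]
top case [([0.54, 0.22, 0.0], 0.81), ([0.621, 0.237, 0.049], 0.49)]
top lid_hinge [([0.623, 0.233, 0.049], 0.82)]
top lid_mid
[... 801 characters left out ...]
k': 1.7, 'joint_positions': array([-1.32648818e+00,  4.93602393e-01,  1.34549442e+00, -3.16262047e-05,
        1.30251626e+00, -9.55342186e-02]), 'dq': array([0.00089661, 0.00154352, 0.00169743, 0.00115985, 0.00059749,
       0.00088032]), 'joint_efforts': array([-4.14061346e-03, -8.82017398e+01, -3.84263313e+01, -3.53112064e-04,
        7.44612589e-04, -4.78518848e-05]), 'tcp_pos': array([ 0.20830967, -0.58926204,  0.24527737]), 'tool_rot': array([-9.04878568e-06,  9.85597389e-01,  1.69108800e-01, -1.59640355e-05]), 'contact_force': array([-0.16208065, -0.16936158, -0.54586132]), 'torque': array([ 0.03834237, -0.03026876,  0.07161128]), 'grasp_force': 0.0, 'finger_gap': 0.08560043025866572}
```

```bash
python3 -c "
import cv2,numpy as np
a=cv2.imread('pics/scene0.png');b=cv2.imread('pics/top0.png')
cv2.imwrite('pics/both0.png',cv2.resize(np.vstack([a,b]),(400,600)) if 0 else cv2.resize(np.hstack([a,b]),(800,300)))"
```

```text
(no output)
```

View pics/scene0.png

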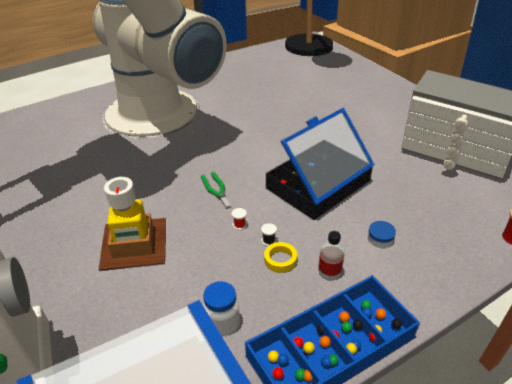

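View pics/top0.png

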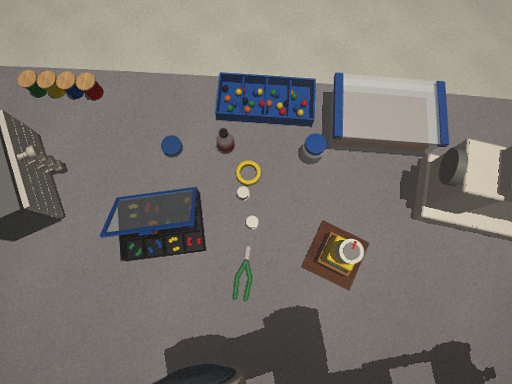

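The scene picture shows the half-open lid at about (330,155) and the glue bottle with its white cap at (120,190). In the top picture the case is at (160,225) and the cap at (350,250). Next I refine the cap position from depth and plan the first move.

Run:
```python
from h import *
for c in("top","scene"):
    P=cloud(c,np.load(c+"0.npy")); im=cv2.imread(f"pics/{c}0.png")
    near=np.hypot(P[...,0]-.5,P[...,1]+.22)<.06
    m=near&(P[...,2]>.146); X=P[m]; (a,b),r=cv2.minEnclosingCircle(X[:,:2].astype(np.float32))
    print(c,"cap",m.sum(),np.median(X,0).round(4),X[:,2].min(),X[:,2].max(),a,b,r)
    m=(np.hypot(P[...,0]-.5,P[...,1]+.22)<.1)&(P[...,2]>.002)&(P[...,2]<.011)
    print("base",cv2.minAreaRect(P[m][:,:2].astype(np.float32)))
    hs=cv2.cvtColor(im,cv2.COLOR_BGR2HSV); b=(abs(hs[...,0].astype(int)-112)<12)&(hs[...,1]>120)
    m=b&(abs(P[...,0]-.55)<.1)&(abs(P[...,1]-.22)<.14)&(P[...,2]>.04)&(P[...,2]<.19)
    X=P[m]; n=np.linalg.svd(X-X.mean(0))[2][2]; n*=np.sign(n[2]); print("lid",m.sum(),X.mean(0).round(3),n.round(3),np.arccos(n[2]).round(3),np.degrees(np.arctan2(n[1],n[0])))
    print(X[:,2].min(),X[:,2].max())
T=R.from_quat(np.roll(bot.get_obs()["tool_rot"],-1)); p=bot.get_obs()["tcp_pos"]
print(T.as_matrix().round(3)); print(T.inv().apply(np.array([.532,.210,.245])-p))
```

```text
top cap 515 [ 0.5012 -0.2212  0.1536] 0.14691586087238973 0.1583557161418514 0.5014557242393494 -0.22186560928821564 0.026614753529429436
base ((0.4977564513683319, -0.22189193964004517), (0.19346405565738678, 0.19526249170303345), 77.09850311279297)
lid 877 [0.547 0.215 0.122] [0.691 0.148 0.708] 0.784 12.09239579201093
0.0446245560907208 0.16614425888689976
scene cap 496 [ 0.5081 -0.223   0.1563] 0.14616866983800247 0.1588949069329859 0.5010856986045837 -0.22194167971611023 0.027511442080140114
base ((0.5067317485809326, -0.22019188106060028), (0.19803141057491302, 0.18598566949367523), 85.08724212646484)
lid 1213 [0.572 0.204 0.099] [0.708 0.142 0.691] 0.808 11.33438731235198
0.04005854557256561 0.16580621782852678
[[ 0.943  0.333 -0.   ]
 [ 0.333 -0.943  0.   ]
 [-0.    -0.    -1.   ]]
[ 5.71607794e-01 -6.45646785e-01  2.76135660e-04]
```

Call:
step_arm:
  slide:
    - [0.0238,-0.0269,0]
    - [0.0238,-0.0269,0]
    - [0.0238,-0.0269,0]
    - [0.0238,-0.0269,0]
    - [0.0238,-0.0269,0]
    - [0.0238,-0.0269,0]
    - [0.0238,-0.0269,0]
    - [0.0238,-0.0269,0]
  dr:
    - [0,0,0]
    - [0,0,0]
    - [0,0,0]
    - [0,0,0]
    - [0,0,0]
    - [0,0,0]
    - [0,0,0]
    - [0,0,0]
  grip: 0
  grip_force: 20

```text
clock: 2.5
tcp_pos: [0.3164, -0.3216, 0.2454]
tool_rot: [0.0, 0.986, 0.169, 0.0]
contact_force: [1.0, -0.2, -0.5]
finger_gap: 0.0001
grasp_force: 0.0
```

Call:
step_arm:
  slide:
    - [0.0238,-0.0269,0]
    - [0.0238,-0.0269,0]
    - [0.0238,-0.0269,0]
    - [0.0238,-0.0269,0]
    - [0.0238,-0.0269,0]
    - [0.0238,-0.0269,0]
    - [0.0238,-0.0269,0]
    - [0.0238,-0.0269,0]
  dr:
    - [0,0,0]
    - [0,0,0]
    - [0,0,0]
    - [0,0,0]
    - [0,0,0]
    - [0,0,0]
    - [0,0,0]
    - [0,0,0]

```text
clock: 3.3
tcp_pos: [0.4243, -0.0551, 0.2455]
tool_rot: [0.0, 0.986, 0.169, 0.0]
contact_force: [1.0, -0.9, 0.9]
finger_gap: -0.0004
grasp_force: 0.0
```

Call:
step_arm:
  slide:
    - [0.0238,-0.0269,0]
    - [0.0238,-0.0269,0]
    - [0.0238,-0.0269,0]
    - [0.0238,-0.0269,0]
    - [0.0238,-0.0269,0]
    - [0.0238,-0.0269,0]
    - [0.0238,-0.0269,0]
    - [0,0,0]
  dr:
    - [0,0,0]
    - [0,0,0]
    - [0,0,0]
    - [0,0,0]
    - [0,0,0]
    - [0,0,0]
    - [0,0,0]
    - [0,0,0]

```text
clock: 4.1
tcp_pos: [0.5195, 0.1799, 0.2452]
tool_rot: [-0.0, 0.985, 0.17, 0.001]
contact_force: [1.2, -0.4, 0.1]
finger_gap: 0.0003
grasp_force: 0.0
```

Call:
step_arm:
  slide:
    - [0.0208,-0.0245,0.02]
    - [0,0,0.02]
    - [0,0,0.02]
    - [0,0,0.02]
    - [0,0,0.015]
    - [0,0,0.015]
    - [0,0,0.015]
    - [0,0,0.015]
  dr:
    - [0,0,0]
    - [0,0,0]
    - [0,0,0]
    - [0,0,0]
    - [0,0,0]
    - [0,0,0]
    - [0,0,0]
    - [0,0,0]

```text
clock: 4.9
tcp_pos: [0.5296, 0.2061, 0.1049]
tool_rot: [0.0, 0.986, 0.169, 0.0]
contact_force: [-1.0, 0.1, 1.0]
finger_gap: -0.0001
grasp_force: 0.4
```

Call:
step_arm:
  slide:
    - [0,0,0.01]
    - [0,0,0.01]
    - [0,0,0.008]
    - [0,0,0.006]
    - [0,0,0.004]
    - [0,0,0.0]
    - [0,0,0.0]
    - [0,0,0]
  dr:
    - [0,0,0]
    - [0,0,0]
    - [0,0,0]
    - [0,0,0]
    - [0,0,0]
    - [0,0,0]
    - [0,0,0]
    - [0,0,0]

```text
clock: 5.7
tcp_pos: [0.5299, 0.2066, 0.0676]
tool_rot: [-0.0, 0.986, 0.169, 0.0]
contact_force: [-0.4, 0.4, 0.7]
finger_gap: -0.0003
grasp_force: 0.0
```

Call:
step_arm:
  slide:
    - [0,0,0.001]
    - [0,0,0.001]
    - [0,0,0.001]
    - [0,0,0.0005]
    - [0,0,0]
    - [0,0,0]
    - [0,0,0]
    - [0,0,0]
  dr:
    - [0,0,0]
    - [0,0,0]
    - [0,0,0]
    - [0,0,0]
    - [0,0,0]
    - [0,0,0]
    - [0,0,0]
    - [0,0,0]

```text
clock: 6.5
tcp_pos: [0.5296, 0.2065, 0.0638]
tool_rot: [-0.0, 0.986, 0.169, -0.0]
contact_force: [0.0, 0.4, -0.1]
finger_gap: 0.0001
grasp_force: 0.0
```

Run:
```python
from h import *
im,d=bot.capture("scene"); cv2.imwrite("pics/s1.png",cv2.resize(im[90:250,200:440,::-1],None,fx=3,fy=3))
print(bot.get_obs()["contact_force"],bot.get_obs()["tcp_pos"])
```

```text
[-0.40192883  0.02547503  0.05674799] [0.52963345 0.20654981 0.06378703]
```

View pics/s1.png

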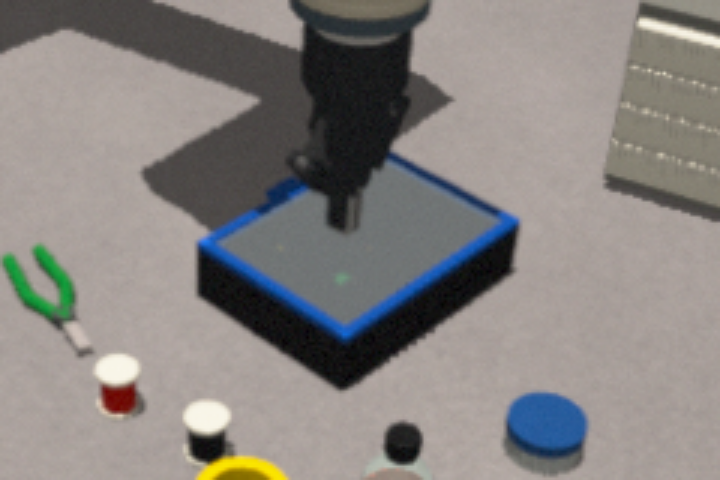

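The crop shows the lid flat on the case, with the fingertip at about (345,230). I'll press on until I feel the stop.

Call:
step_arm:
  slide:
    - [0,0,0.0005]
    - [0,0,0.0005]
    - [0,0,0.0005]
    - [0,0,0.0005]
    - [0,0,0]
    - [0,0,0]
    - [0,0,0]
    - [0,0,0]
  dr:
    - [0,0,0]
    - [0,0,0]
    - [0,0,0]
    - [0,0,0]
    - [0,0,0]
    - [0,0,0]
    - [0,0,0]
    - [0,0,0]

```text
clock: 7.35
tcp_pos: [0.5297, 0.2065, 0.0628]
tool_rot: [-0.0, 0.986, 0.169, 0.0]
contact_force: [-4.6, -1.7, 21.6]
finger_gap: -0.0
grasp_force: 10.8
```

Call:
step_arm:
  slide:
    - [0,0,-0.015]
    - [0,0,-0.03]
    - [0,0,-0.04]
    - [0,0,-0.04]
    - [-0.0141,0.0329,-0.04]
    - [-0.0141,0.0329,-0.01]
    - [-0.0141,0.0329,0]
    - [-0.0141,0.0329,0]
  dr:
    - [0,0,0]
    - [0,0,0]
    - [0,0,0]
    - [0,0,0]
    - [0,0,0]
    - [0,0,0]
    - [0,0,0]
    - [0,0,0]
  grip: 0.085

```text
clock: 8.15
tcp_pos: [0.5204, 0.0649, 0.2346]
tool_rot: [0.0, 0.986, 0.169, 0.001]
contact_force: [1.1, -1.2, -0.0]
finger_gap: 0.085
grasp_force: 0.0
```

Call:
step_arm:
  slide:
    - [-0.0141,0.0329,0]
    - [-0.0141,0.0329,0]
    - [-0.0141,0.0329,0]
    - [-0.0141,0.0329,0]
    - [-0.0141,0.0329,0]
    - [-0.0141,0.0329,0]
    - [0,0,0]
    - [0,0,0]
  dr:
    - [0,0,0]
    - [0,0,0]
    - [0,0,0]
    - [0,0,0]
    - [0,0,0]
    - [0,0,0]
    - [0,0,0]
    - [0,0,0]

```text
clock: 8.95
tcp_pos: [0.5063, -0.1487, 0.2339]
tool_rot: [-0.0, 0.986, 0.168, -0.0]
contact_force: [0.1, 1.2, 0.1]
finger_gap: 0.085
grasp_force: 0.0
```

Run:
```python
from h import *
im,d=bot.capture("scene"); P=cloud("scene",d); cv2.imwrite("pics/s2.png",im[100:300,50:420,::-1].repeat(2,0).repeat(2,1))
hs=cv2.cvtColor(im,cv2.COLOR_RGB2HSV); b=(abs(hs[...,0].astype(int)-112)<12)&(hs[...,1]>120)
m=b&(abs(P[...,0]-.55)<.12)&(abs(P[...,1]-.22)<.14)&(P[...,2]>.03)&(P[...,2]<.19); X=P[m]
n=np.linalg.svd(X-X.mean(0))[2][2]; n*=np.sign(n[2]); print("lid",X.mean(0).round(3),n.round(3),X[:,2].min(),X[:,2].max())
o=bot.get_obs(); T=R.from_quat(np.roll(o["tool_rot"],-1)); p=o["tcp_pos"]
print(o["joint_positions"],p,T.inv().apply(np.array([.5013,-.2219,.2])-p))
```

```text
lid [0.558 0.196 0.052] [ 0.015 -0.001  1.   ] 0.031719517122181906 0.05754735553201107
[-3.97613273e-01  3.69824645e-01  1.59942899e+00  2.51865080e-04
  1.17270772e+00  8.33812685e-01] [ 0.50635558 -0.14793673  0.233941  ] [-0.0293785   0.06807888  0.03391587]
```

View pics/s2.png

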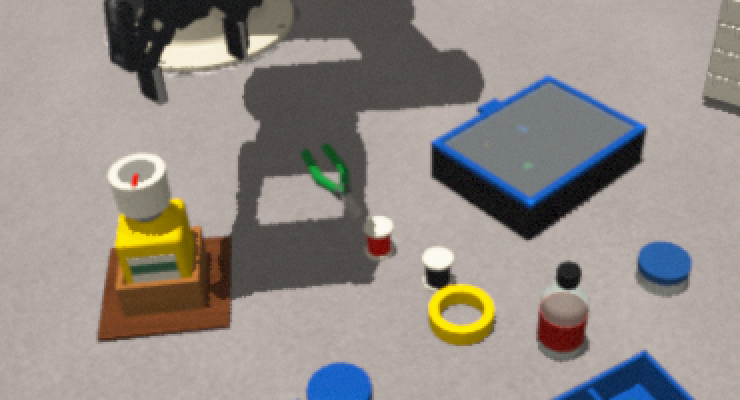

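The lid is flat (normal about vertical) and shut, at (540,140) in the crop. The cap is at (138,185). I'll approach it now.

Call:
step_arm:
  slide:
    - [-0.0098,0.0227,0]
    - [-0.0098,0.0227,0]
    - [-0.0098,0.0227,0]
    - [0,0,0]
    - [0,0,0.01]
    - [0,0,0.01]
    - [0,0,0.01]
    - [0,0,0]
  dr:
    - [0,0,0]
    - [0,0,0]
    - [0,0,0]
    - [0,0,0]
    - [0,0,0]
    - [0,0,0]
    - [0,0,0]
    - [0,0,0]

```text
clock: 9.8
tcp_pos: [0.5008, -0.221, 0.2022]
tool_rot: [-0.001, 0.986, 0.17, -0.001]
contact_force: [-0.5, 0.1, 0.1]
finger_gap: 0.085
grasp_force: 0.0
```

Call:
step_arm:
  slide:
    - [0.0002,0.001,0.015]
    - [0,0,0.015]
    - [0,0,0.015]
    - [0,0,0.012]
    - [0,0,0.008]
    - [0,0,0.004]
    - [0,0,0]
    - [0,0,0]
  dr:
    - [0,0,0]
    - [0,0,0]
    - [0,0,0]
    - [0,0,0]
    - [0,0,0]
    - [0,0,0]
    - [0,0,0]
    - [0,0,0]

```text
clock: 10.6
tcp_pos: [0.5023, -0.2232, 0.1354]
tool_rot: [0.0, 0.986, 0.169, 0.0]
contact_force: [-0.3, -0.5, -0.0]
finger_gap: 0.085
grasp_force: 0.0
```

Call:
step_arm:
  slide:
    - [0,0,0]
    - [0,0,0]
    - [0,0,0]
    - [0,0,0]
    - [0,0,0]
    - [0,0,0]
    - [0,0,0]
    - [0,0,0]
  dr:
    - [0,0,0]
    - [0,0,0]
    - [0,0,0]
    - [0,0,0]
    - [0,0,0]
    - [0,0,0]
    - [0,0,0]
    - [0,0,0]
  grip: 0.04
  grip_force: 60

```text
clock: 11.4
tcp_pos: [0.502, -0.2229, 0.1354]
tool_rot: [-0.0, 0.986, 0.169, 0.0]
contact_force: [-1.5, 3.7, 5.8]
finger_gap: 0.0502
grasp_force: 61.0
```

Call:
step_arm:
  slide:
    - [0,0,0.001]
    - [0,0,0.001]
    - [0,0,0.001]
    - [0,0,0.001]
    - [0,0,0.001]
    - [0,0,0]
    - [0,0,0]
    - [0,0,0]
  dr:
    - [0,0,0]
    - [0,0,0]
    - [0,0,0]
    - [0,0,0]
    - [0,0,0]
    - [0,0,0]
    - [0,0,0]
    - [0,0,0]

```text
clock: 12.2
tcp_pos: [0.5021, -0.2229, 0.1306]
tool_rot: [-0.0, 0.986, 0.169, 0.0]
contact_force: [-2.2, 4.3, 10.7]
finger_gap: 0.0501
grasp_force: 61.2
```

Call:
step_arm:
  slide:
    - [0,0,0.0007]
    - [0,0,0]
    - [0,0,0]
    - [0,0,0]
    - [0,0,0]
    - [0,0,0]
    - [0,0,0]
    - [0,0,0]
  dr:
    - [0,0,0]
    - [0,0,0]
    - [0,0,-4]
    - [0,0,-4]
    - [0,0,-4]
    - [0,0,-4]
    - [0,0,-4]
    - [0,0,0]

```text
clock: 13.0
tcp_pos: [0.5026, -0.2231, 0.1301]
tool_rot: [0.0, 0.941, 0.339, 0.001]
contact_force: [1.2, 3.9, 10.9]
finger_gap: 0.0505
grasp_force: 61.2
```

Run:
```python
from rig import bot
o=bot.get_obs(); print(o["contact_force"],o["torque"],o["tcp_pos"],o["joint_positions"])
```

```text
[ 1.19584568  3.89423754 10.94700106] [0.48088052 0.00905114 0.11188284] [ 0.50256807 -0.22313738  0.13009824] [-5.26645056e-01  5.31283355e-01  1.66128131e+00  4.09526888e-04
  9.47542278e-01  3.52318857e-01]
```

Call:
step_arm:
  slide:
    - [0,0,0.0003]
    - [0,0,0]
    - [0,0,0]
    - [0,0,0]
    - [0,0,0]
    - [0,0,0]
    - [0,0,0]
    - [0,0,0]
  dr:
    - [0,0,-5]
    - [0,0,-5]
    - [0,0,-5]
    - [0,0,-5]
    - [0,0,-5]
    - [0,0,-5]
    - [0,0,0]
    - [0,0,0]

```text
clock: 13.8
tcp_pos: [0.5024, -0.223, 0.1298]
tool_rot: [0.0, 0.822, 0.57, 0.0]
contact_force: [0.0, 3.8, 11.1]
finger_gap: 0.0504
grasp_force: 61.3
```

Run:
```python
from h import *
for c in("top","scene"):
    im,d=bot.capture(c); s=im[220:290,300:390] if c=="top" else im[150:270,60:200]; cv2.imwrite(f"pics/{c}3.png",cv2.resize(s[...,::-1],(400,400)))
cv2.imwrite("pics/c3.png",np.hstack([cv2.imread("pics/top3.png"),cv2.imread("pics/scene3.png")]))
o=bot.get_obs(); print(o["contact_force"],o["torque"],o["tcp_pos"],o["joint_positions"])
```

```text
[-0.68255958  4.14742092 11.70587327] [0.61622726 0.07143266 0.06526014] [ 0.50245422 -0.22298688  0.12975143] [-5.26559332e-01  5.31719300e-01  1.66172701e+00  5.09538711e-04
  9.47006881e-01 -1.68581159e-01]
```

View pics/c3.png

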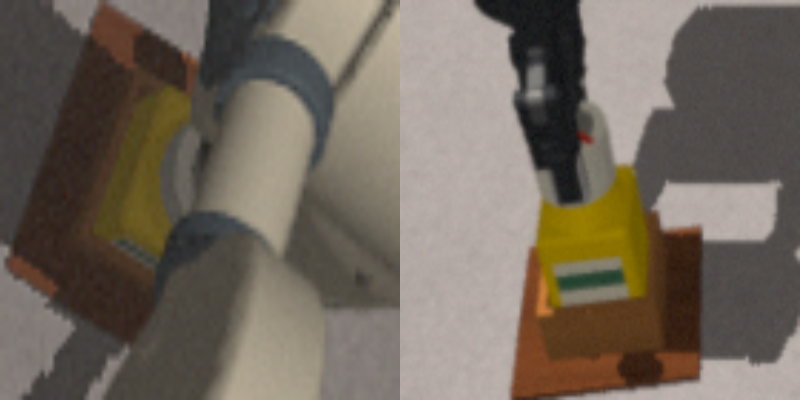

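In the right half the red mark at (585,138) has moved with the gripper, so the cap is turning. The bottle is still in its stand. I'll continue to about 80° in total.

Call:
step_arm:
  slide:
    - [0,0,0]
    - [0,0,0]
    - [0,0,0]
    - [0,0,0]
    - [0,0,0]
    - [0,0,0]
    - [0,0,0]
    - [0,0,0]
  dr:
    - [0,0,-5]
    - [0,0,-5]
    - [0,0,-5]
    - [0,0,-5]
    - [0,0,-5]
    - [0,0,-5]
    - [0,0,0]
    - [0,0,0]

```text
clock: 14.7
tcp_pos: [0.5023, -0.223, 0.1297]
tool_rot: [0.0, 0.646, 0.763, 0.0]
contact_force: [-1.2, 4.0, 11.0]
finger_gap: 0.0508
grasp_force: 61.2
```

Call:
step_arm:
  slide:
    - [0,0,-0.002]
    - [0,0,-0.002]
    - [0,0,-0.002]
    - [0,0,-0.002]
    - [0,0,-0.002]
    - [0,0,0]
    - [0,0,0]
    - [0,0,0]
  dr:
    - [0,0,0]
    - [0,0,0]
    - [0,0,0]
    - [0,0,0]
    - [0,0,0]
    - [0,0,0]
    - [0,0,0]
    - [0,0,0]

```text
clock: 15.5
tcp_pos: [0.502, -0.2231, 0.1389]
tool_rot: [-0.0, 0.646, 0.763, -0.0]
contact_force: [-0.5, 1.5, -0.1]
finger_gap: 0.0503
grasp_force: 62.2
```

Run:
```python
from h import *
o=bot.get_obs(); print(o["contact_force"],o["torque"],o["tcp_pos"],o["joint_positions"],R.from_quat(np.roll(o["tool_rot"],-1)).as_matrix()[:,0])
```

```text
[-0.539501    1.45756165 -0.11115089] [ 0.21501479  0.14523616 -0.03937951] [ 0.50195358 -0.22307032  0.13890521] [-5.26904025e-01  5.18693280e-01  1.65346325e+00 -9.93273183e-06
  9.69670101e-01 -6.92129812e-01] [-1.64480575e-01  9.86380312e-01  1.43014067e-04]
```

No load after a 9 mm rise, so the cap is free. Now I lift it.

Call:
step_arm:
  slide:
    - [0,0,-0.006]
    - [0,0,-0.008]
    - [0,0,-0.01]
    - [0,0,-0.012]
    - [0,0,-0.012]
    - [0,0,-0.01]
    - [0,0,-0.008]
    - [0,0,0]
  dr:
    - [0,0,0]
    - [0,0,0]
    - [0,0,0]
    - [0,0,0]
    - [0,0,0]
    - [0,0,0]
    - [0,0,0]
    - [0,0,0]

```text
clock: 16.3
tcp_pos: [0.5025, -0.2234, 0.2063]
tool_rot: [0.001, 0.646, 0.763, 0.0]
contact_force: [0.4, 0.2, -2.0]
finger_gap: 0.0503
grasp_force: 62.2
```

Run:
```python
from h import *
im,d=bot.capture("scene"); cv2.imwrite("pics/s4.png",cv2.resize(im[100:290,50:420,::-1],None,fx=2,fy=2,interpolation=2))
for t in("cap","cap_top","mouth","bottle","case","lid_front","lid_hinge"): print(t,[(w("scene",r["position"]).round(3).tolist(),round(r["p"],2)) for r in bot.landmark_of(t,"scene")[:2]])
P=cloud("scene",d); m=(np.hypot(P[...,0]-.502,P[...,1]+.222)<.026)&(P[...,2]>.11)&(P[...,2]<.19)
print(np.histogram(P[m][:,2],bins=16))
o=bot.get_obs(); print(o["contact_force"],o["tcp_pos"],o["finger_gap"])
```

```text
cap [([0.499, -0.224, 0.191], 0.91)]
cap_top [([0.499, -0.223, 0.227], 0.83), ([0.499, -0.224, 0.191], 0.7)]
mouth [([0.5, -0.219, 0.141], 0.88)]
bottle [([0.747, 0.222, 0.007], 0.63), ([0.499, -0.218, 0.009], 0.6)]
case [([0.539, 0.211, -0.001], 0.61)]
lid_front [([0.465, 0.196, 0.051], 0.98), ([0.498, -0.217, 0.007], 0.36)]
lid_hinge [([0.616, 0.232, 0.058], 0.65)]
(array([28, 33, 27, 43, 31, 72, 38, 66,  1,  0,  0,  0,  0,  0,  0,  2]), array([0.11011145, 0.11509476, 0.12007808, 0.1250614 , 0.13004472,
       0.13502803, 0.14001135, 0.14499467, 0.14997799, 0.15496131,
       0.15994462, 0.16492794, 0.16991126, 0.17489458, 0.1798779 ,
       0.18486121, 0.18984453]))
[ 0.35805861 -0.49265641 -0.14444805] [ 0.50188429 -0.2230011   0.20467812] 0.05008729795100307
```

View pics/s4.png

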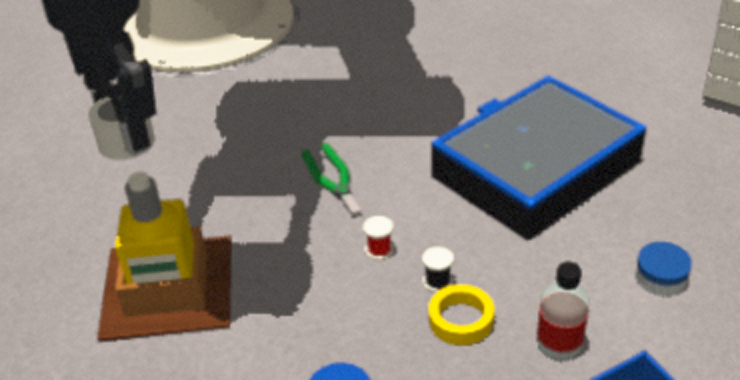

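The picture shows the cap in the gripper at (122,128), upright above the bare grey neck at (142,195). The network puts the cap's underside about 50 mm above the mouth. The bottle is in its stand, the lid is shut at (540,140), and the bystanders are where they were.

```bash
python3 -c "
from rig import bot
print(bot.sign_off())"
```

```text
the job is handed in; nothing more can be done
None
```

The bead case lid is fully shut, and the glue cap is off and held upright in the gripper about 5 cm above the bottle's mouth; the bottle is still in its stand, the other things on the table look unmoved, and the job was handed in at about 17 s.

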